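# Clamp a thin-walled tube in the machine vise

### The job

Stand the rectangular aluminium tube on the vise bed between the open jaws, upright as it stands now, its length along the jaws and centred on them, and let go of it. Then crank the vise handle clockwise until the sliding jaw has pushed the tube flush against the fixed jaw and holds it firmly, but stop as soon as it is snug: the wall is thin and leaning hard on the handle would crush it. Leave everything else on the bench where it is.

Things in the scene. Friction and masses are not known exactly. Their poses are not given: they have to be found in the camera images.
- vise: grey machine vise fixed to the bench; origin under the centre of its base, z up. y runs along the screw, from the crank end (-y) to the fixed jaw (+y); x along the jaws. Base 190 mm long (y), 100 mm wide, foot flange 150 mm wide and 14 mm high. Flat bed at z = 50 mm. Jaws 104 mm wide, up to z = 85 mm; fixed jaw's face at y = +60 mm
- guard (a point): middle of the outer edge of the bent-over lip of the upright steel chip guard at the vise's crank end: vise x = 0, y = -115, z = 152 mm; vise axes. Guard plate: 120 mm wide, up to z = 154 mm, outer face at y = -95 mm; lip underside z = 150 mm, over the crank. An upright gripper hits it: take the handle leaning 30 to 45 degrees, gripper body away from the guard
- seat (a point): where the centre of the tube's underside belongs, touching the fixed jaw: vise x = 0, y = +40 mm, on the bed at z = 50 mm; vise axes. Setting the tube down up to 8 mm short of it, towards the sliding jaw, is fine: the jaw pushes it home
- jaw: sliding jaw, 35 mm thick, 104 mm wide; origin at the foot of its clamping face, at bed height (vise x = 0, z = 50 mm); vise axes, y points to the fixed jaw. The gap between the jaws starts at 53 to 67 mm. It moves only when the crank is turned
- hub (a point): point on the crank's axis, in the plane in which the middle of the handle circles: vise x = 0, y = -126 mm, z = 72 mm; vise axes
- handle (a point): middle of the crank's black handle: free-turning grip, 20 mm diameter, parallel to vise y, from y = -105 to -149 mm, 36 mm from the crank axis; crank arm plate at its inner end, outer face y = -103 mm. As it turns freely, fingers pinching it along vise x can follow the circle without turning. This point's axes turn with the grip
- crank (a joint): crank angle in rad, grows clockwise seen from the handle end, which closes the jaw, 10 mm a turn. At angle a the handle is at the hub + 36 mm (sin a, 0, cos a) in vise axes. Starts at 6 to 14. Turning free takes 2 to 3 N at the handle, and it stays where left; about 5 N clamps well, over 10 N is too much
- tube: thin-walled rectangular aluminium tube, 120 mm long (its x axis, open ends), 40 mm wide (y), 60 mm high (z), 3 mm wall, about 0.2 kg; origin under its centre. It stands on its 40 mm side on the bench left of the vise. Grasp it across its 40 mm width near the top, so that the fingers stay above the jaws (in the vise the tube rises 25 mm above them)
- block: plain solid softwood block, 90 x 45 x 50 mm high, standing near the tube; a bystander, origin under its centre
- angle: bystander: 150 mm length of 40 mm aluminium angle lying behind the vise, origin under its centre
- screwdriver: bystander: black-handled screwdriver lying on the bench between robot and vise
- hammer: bystander: hammer lying on the bench at the right
- oil: bystander: white plastic bottle, 54 mm across, 140 mm high, standing beyond the vise
- collar: bystander: thick steel ring, 76 mm across, 22 mm high, lying flat at the left
- square: bystander: try square, 150 mm steel blade and dark wooden stock, lying flat at the right
Mind the look-alikes: they are no part of the job. Leave any purple or red look-alike of the tube alone.

How it is judged:
By the outcome, as a careful person would: the job done as asked, in the order asked, and still so for the second after the job is handed in, with the robot touching nothing.
It also fails if it takes over 72 s, if anything falls off the work surface, if the arm or the gripper's body presses on something with over 40 N, if the wrist force passes 120 N, or if a joint passes its speed limit or range.

### The arm

A 6-joint arm with a two-finger parallel gripper is mounted at the origin on the work surface. World frame = base frame: x ahead of the robot, y to its left, z up, the work surface at z = 0. Lengths are in mm, angles in rad, forces in N, time in s.
With the tool pointing down it reaches from about 350 to 875 mm from the base axis. Payload 4.2 kg.
Tool frame: the origin (TCP) lies midway between the tips of the shut fingers; the grasp point (between the pads) lies 19 mm behind it; z points along the fingers, y is the line along which they close (so a half turn about z gives the same grasp; the last joint's range is limited). The gripper opens to 85 mm and grips with 20 to 120 N. Pads are 22 mm wide; open, the fingers measure 114 mm over their backs; the gripper's body (76 mm by 85 mm) begins 54 mm behind the grasp point. The pads swing forward as they close: fully open they stand 13 mm farther back than shut.
Start: joints at [-1.074, 0.385, 0.008, 0, -1.194, -0.259], TCP at [147.246, -607.386, 231.312] pointing down, gripper open.
Joint ranges: [-3.14, 3.14], [-1.21, 2.06], [-1.07, 1.41], [-3.16, 2.05], [-2.99, -0.16], [-3.1, 3.1]. Speed limits (rad/s): [2.79, 2.79, 3.14, 3.14, 3.14, 3.14].

### API

Orientations are given as a unit quaternion [x, y, z, w].
In Python, from bench import bot, imaging gives the robot as it stands.
- The arm moves only by the shell command python3 -m pendant 'ROWS' [FORCE]. ROWS is JSON, a list of rows, each a list of 3 entries, a list of its own where there are three numbers: the shift along the tool's x, y, z in mm, then the turn, a rotation vector about the tool's x, y, z in degrees, then the opening, from 0 (shut) to 1 (fully open). A call has 1 to 8 rows; each row is the pose to reach, as a shift and turn from the pose commanded when the call began, along the tool's axes at that moment; what a row does not reach only later rows make up. A row lasts 1/10 s, in which the tool goes at most 50 mm and 8.59 degrees, less where a joint would pass 70% of its speed; a pose out of reach is approached as far as the arm can. A call with a gripper value outside its range is refused whole. The fingers move at their own pace and stop on an object; FORCE is the grip in N (left out, the last holds). Time passes only in rows, so rows that repeat a pose let the fingers close. It gives the time, the measured TCP pose, the force, the opening and the grip force at its end, in the units of the state.
- bot.observe(): the state, without advancing time (a new reading comes with each control period).
- imaging.get_image(name): name is "side" or "top"; returns a dict with "color" (480x640x3 uint8, red, green, blue), "camera_matrix" (3x3 intrinsics, pixels), "position" and "orientation" of the camera in the world. Camera axes: x right, y up, looking along -z (the intrinsics and any distortion apply to the point x, -y, -z); pixel columns grow to the right and rows downward; lengths in mm; the calibration is good to about 2 mm. A picture is of the moment at which its call begins. There is no depth.
- bot.hand_in(): hands the job in; it is judged then, once.
The state is a dict: "time_s": time; "joint_positions": joint angles; "qvel": joint speeds; "joint_efforts": joint torques, N m; "position": TCP position; "ee_rot": TCP orientation; "contact_force": force on the tool from outside, world axes, zero at the start; "moment": the same for the moment, N m; "opening": finger opening in mm; "finger_force": force on a finger pad.
Only numpy, scipy, OpenCV 4.12 (cv2) and the standard library are available. Lean on these libraries where they do the work, as an engineer would, in place of code of your own. Each camera call takes 0.05 s, during which the arm holds its last target. There are 200 camera calls.

## Working session

There is one attempt and no reset: what is moved stays moved. The work goes in short steps, Python scripts to look and compute and a shell command to move; the robot and the scene stay as the last step left them, time stands still between calls to the robot, and variables do not carry over. Pictures are saved under pics/ and viewed, at most 10 in all, crops included, and the job is handed in when it is done.

```bash
mkdir -p pics; ls; python3 - <<'E'
from bench import bot, imaging
import cv2
for n in("side","top"):
    i=imaging.get_image(n); cv2.imwrite(f"pics/{n}0.png",i["color"][:,:,::-1]); print({k:(v if k!="color" else 0) for k,v in i.items()})
print(bot.observe())
E
```

```text
pics
{'color': 0, 'camera_matrix': array([[568.03002751,   0.        , 309.76110484],
       [  0.        , 568.03002751, 236.23204092],
       [  0.        ,   0.        ,   1.        ]]), 'position': array([ -47.53286229,  883.97682101, 1089.65206892]), 'orientation': array([-0.09779644,  0.37884819,  0.88999979, -0.23411595])}
{'color': 0, 'camera_matrix': array([[614.88864405,   0.        , 330.95150949],
       [  0.        , 614.88864405, 229.08623029],
       [  0.        ,   0.        ,   1.        ]]), 'position': array([ 210.19046016,   -4.79300783, 1680.52972156]), 'orientation': array([ 0.05796316, -0.05736697, -0.69481217,  0.71455255])}
{'time_s': 0.1, 'joint_positions': array([-1.07441358e+00,  3.85470637e-01,  6.78641517e-03, -4.20056417e-04,
       -1.19400631e+00, -2.58615000e-01]), 'qvel': array([ 0.00167041, -0.00211723,  0.00223641,  0.00023151,  0.00095621,
       -0.00068011]), 'joint_efforts': array([ 1.68128577e-04, -3.93320954e+01,  1.88929045e+01,  4.19793114e+00,
       -2.59049768e-03, -1.49494667e-06]), 'position': array([ 147.11225233, -606.91309795,  230.34800267]), 'ee_rot': array([-1.18527062e-01,  9.92950351e-01,  9.52372808e-04, -1.67622199e-04]), 'contact_force': array([-0.12561186, -0.20927215, -1.05569075]), 'moment': array([-0.03529344,  0.05876417,  0.04844022]), 'finger_force': 0.0, 'opening': 85.55082738865528}
```

View pics/side0.png

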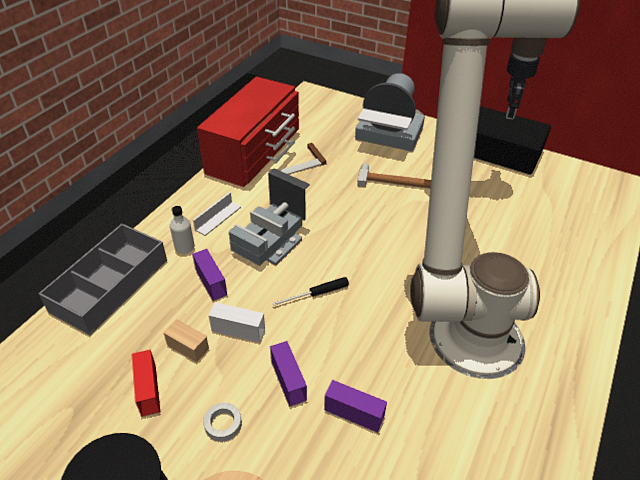

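View pics/top0.png

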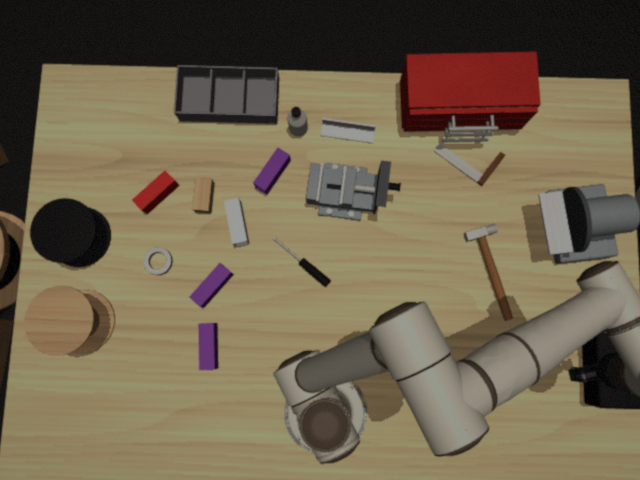

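Side view: grey-white tube at (237,323), vise about (270,230), guard (287,195). Top view: tube at (236,222), vise (345,187), crank handle (395,187).
Candidates for the tube, in top-view pixels: purple (272,171), purple (211,285), purple (207,346), red (155,192) and bare aluminium (236,222). Only the last is uncoloured aluminium, so it fits. I'll confirm it in an enlarged crop.

```bash
python3 - <<'E'
import cv2,numpy as np
s=cv2.imread("pics/side0.png");t=cv2.imread("pics/top0.png")
r=lambda im,x,y,w,h:cv2.resize(im[y:y+h,x:x+w],(400,300),interpolation=cv2.INTER_CUBIC)
# scale 5 side/tube, etc
a=r(s,200,290,80,60);b=r(t,205,190,80,60);c=r(s,220,160,100,75+0)
c=cv2.resize(s[160:265,220:360],(400,300),interpolation=cv2.INTER_CUBIC)
c=r(s,220,163,140,105);d=r(t,295,145,120,90)
g=lambda im:np.clip(255*(im/255.)**.6,0,255).astype('uint8')
cv2.imwrite("pics/crop1.png",np.vstack([np.hstack([a,g(b)]),np.hstack([c,g(d)])]))
E
```

```text
(no output)
```

View pics/crop1.png

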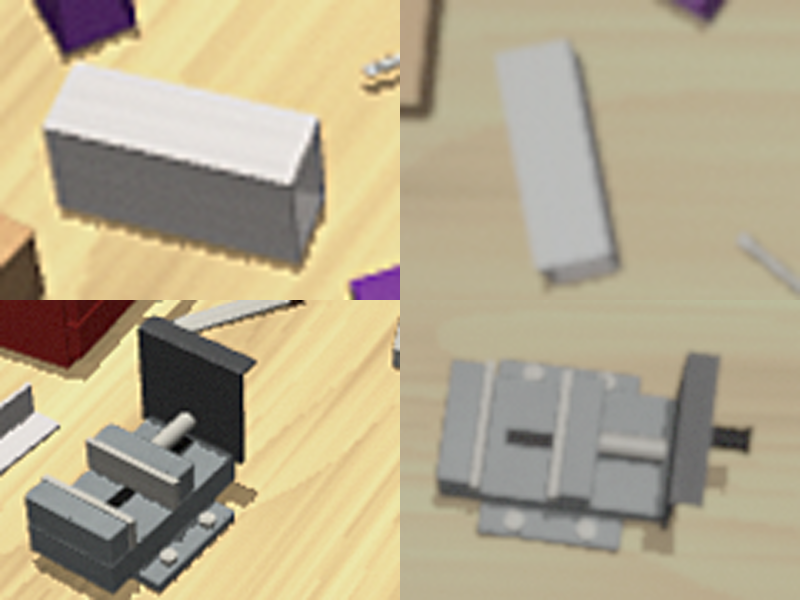

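The crop confirms it: bare aluminium, open-ended tube standing on its narrow side. Vise: fixed jaw left, sliding jaw mid, guard right, handle poking out at about (395,186) in the top view. Next I fit poses to the corners from both views.

```bash
cat > h.py <<'E'
import numpy as np
from scipy.spatial.transform import Rotation as R
from scipy.optimize import least_squares
CAM={"side":(568.03002751,309.76110484,236.23204092,[-47.53286229,883.97682101,1089.65206892],[-0.09779644,0.37884819,0.88999979,-0.23411595]),
"top":(614.88864405,330.95150949,229.08623029,[210.19046016,-4.79300783,1680.52972156],[0.05796316,-0.05736697,-0.69481217,0.71455255])}
def proj(n,P):
    f,cx,cy,p,q=CAM[n]; c=R.from_quat(q).inv().apply(np.atleast_2d(P)-p)
    return np.c_[cx+f*c[:,0]/-c[:,2], cy-f*c[:,1]/-c[:,2]]
def unc(uv,s,ox,oy): return (np.array(uv)+.5)/s-.5+[ox,oy]
def world(v,P): return R.from_euler('z',v[3]).apply(np.atleast_2d(P))+v[:3]
def fit(obs,x0):   # obs: (cam, local point, pixel)
    def res(v): return np.concatenate([(proj(n,world(v,P))-uv).ravel() for n,P,uv in obs])
    s=least_squares(res,x0,x_scale=[1,1,1,.01],loss='soft_l1'); return s.x,res(s.x).reshape(-1,2)
E
cat > m.py <<'E'
from h import *
np.set_printoptions(precision=2,suppress=True)
S=lambda x,y:unc((x,y),5,200,290); T=lambda x,y:unc((x-400,y),5,205,190)
C=lambda x,y:unc((x,y-300),400/140,220,163); D=lambda x,y:unc((x-400,y-300),400/120,295,145)
o=[("side",[60,20,60],S(45,128)),("side",[-60,20,60],S(292,184)),("side",[-60,-20,60],S(322,118)),("side",[60,-20,60],S(75,67)),
("side",[60,20,0],S(62,213)),("side",[-60,20,0],S(300,268)),("side",[-60,-20,0],S(322,218)),
("top",[60,20,60],T(495,52)),("top",[60,-20,60],T(575,40)),("top",[-60,-20,60],T(612,262)),("top",[-60,20,60],T(538,272)),("top",[-60,20,0],T(548,285)),("top",[-60,-20,0],T(620,270))]
v,r=fit(o,[500,200,0,0]); print("tube",v,np.degrees(v[3]));print(r.T)
o=[("side",[52,60,85],C(50,477)),("side",[-52,60,85],C(135,522)),("top",[52,60,85],D(495,362)),("top",[-52,60,85],D(478,490)),
("top",[60,-115,152],D(718,357)),("top",[-60,-115,152],D(703,505)),("side",[60,-115,152],C(165,320)),("side",[-60,-115,152],C(257,364)),
("top",[52,95,85],D(450,361)),("top",[-52,95,85],D(438,487)),("side",[52,95,85],C(25,489)),("side",[-60,-95,154],C(241,373)),("side",[0,-95+0,0],C(0,0))][:-2]
v,r=fit(o,[550,-30,0,0]); print("vise",v,np.degrees(v[3]));print(r.T)
# jaw gap
for g in (53,57,60,63,67):
    P=world(v,[[52,60-g,85],[-52,60-g,85]]); print(g,(proj("side",P)-[C(88,440),C(180,489)]).ravel(),(proj("top",P)-[D(562,370),D(549,497)]).ravel())
print("handle pix", D(733,438), proj("top",world(v,[[36*np.sin(a),-126,72+36*np.cos(a)] for a in np.arange(0,6.3,.785)])))
E
python3 m.py
```

```text
tube [494.06 258.05  -2.24   0.23] 13.239949064037484
[[-0.06  0.04 -0.    0.83 -0.4  -0.01  1.33  0.16 -1.22 -0.62 -0.59  0.84
   0.7 ]
 [ 0.47  1.21  0.84 -0.4  -0.67  0.17 -3.3   0.33 -0.2  -1.47 -0.47 -0.04
   0.06]]
vise [592.84 -28.37  -2.53  -0.09] -5.204450474182345
[[-0.32  1.54 -0.21  0.16  0.56  0.2  -3.48  0.69  0.33 -0.92 -0.33]
 [-0.24 -0.11  0.57 -0.1  -0.05  1.02 -0.44  0.03 -0.63 -0.73  3.13]]
53 [-0.82  1.63 -1.71 -0.29] [-0.67  0.45 -1.3   0.12]
57 [ 0.12  0.81 -0.79 -1.16] [0.81 0.62 0.2  0.3 ]
60 [ 0.83  0.2  -0.1  -1.81] [1.92 0.75 1.32 0.43]
63 [ 1.54 -0.41  0.58 -2.45] [3.04 0.88 2.45 0.56]
67 [ 2.47 -1.23  1.5  -3.31] [4.52 1.05 3.95 0.74]
handle pix [394.55 186.05] [[390.8  188.71]
 [391.4  180.31]
 [390.87 178.79]
 [389.56 184.78]
 [388.24 194.67]
 [387.63 202.92]
 [388.1  204.83]
 [389.41 199.02]
 [390.79 188.76]]
```

```bash
cat > ov.py <<'E'
from h import *
import cv2
def box(x,y,z):
    return [[a,b,c] for a in x for b in y for c in z]
E_=[(i,j) for i in range(8) for j in range(8) if i<j and bin(i^j).count('1')==1]
def draw(out,tube,vise,gap,a,imgs=("pics/side0.png","pics/top0.png")):
    P=[]
    h=[36*np.sin(a),-126,72+36*np.cos(a)]
    for v,b in [(tube,box((-60,60),(-20,20),(0,60)))]+[(vise,box(*q)) for q in [((-52,52),(60,95),(50,85)),((-52,52),(25-gap,60-gap),(50,85)),((-50,50),(-95,95),(0,50)),((-60,60),(-115,-95),(150,154)),((-60,60),(-95,-91),(50,154)),((-75,75),(-.1,.1),(0,14)),((h[0]-10,h[0]+10),(-149,-105),(h[2]-10,h[2]+10))]]:
        P.append(world(v,b))
    tiles=[]
    for n,w,s in (("side",(200,290,80,60),5),("top",(205,190,80,60),5),("side",(220,163,140,105),400/140),("top",(295,145,120,90),400/120)):
        im=cv2.imread(imgs[n=="top"]); x,y,W,H=w
        c=cv2.resize(im[y:y+H,x:x+W],(400,300),interpolation=cv2.INTER_CUBIC); c=(255*(c/255.)**.6).clip(0,255).astype('uint8')
        for k,b in enumerate(P):
            uv=((proj(n,b)-[x,y]+.5)*s-.5)
            for i,j in E_: cv2.line(c,*[tuple(int(round(q*8)) for q in uv[m]) for m in(i,j)],[(0,0,255),(0,200,0),(255,0,255),(255,0,0),(0,200,255),(0,120,255),(200,200,0),(0,0,255)][k],1,cv2.LINE_AA,3)
        tiles.append(c)
    cv2.imwrite(out,np.vstack([np.hstack(tiles[:2]),np.hstack(tiles[2:])]))
E
python3 -c "
from ov import *
draw('pics/ov1.png',[494.06,258.05,-1,np.radians(13.24)],[592.8,-28.4,-1,np.radians(-5.2)],57,0.1)"
```

```text
(no output)
```

View pics/ov1.png

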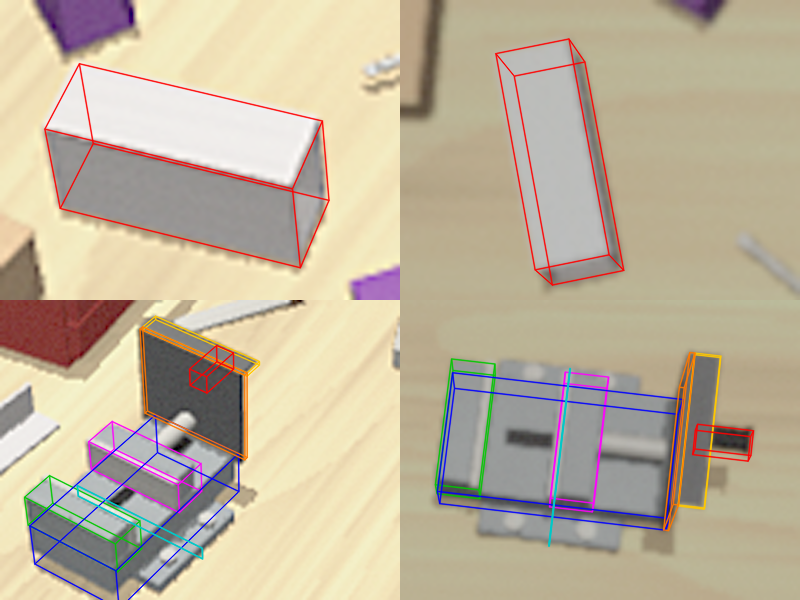

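```bash
python3 - <<'E'
from h import *; import cv2
im=cv2.imread("pics/top0.png"); x,y,s=370,165,12
c=cv2.resize(im[y:y+45,x:x+50],None,fx=s,fy=s,interpolation=cv2.INTER_NEAREST)
c=(255*(c/255.)**.45).clip(0,255).astype('uint8')
V=[592.3,-28.4,-1,np.radians(-5.2)]
for a,col in((0.2,(0,0,255)),(2.2,(0,255,0))):
    h=np.array([36*np.sin(a),0,72+36*np.cos(a)])
    t=np.linspace(0,2*np.pi,24)
    for yy in(-105,-149):
        P=np.c_[h[0]+10*np.cos(t),0*t+yy,h[2]+10*np.sin(t)]
        uv=((proj("top",world(V,P))-[x,y]+.5)*s-.5).round().astype(int)
        cv2.polylines(c,[uv],True,col,1)
    # lip outer edge
uv=((proj("top",world(V,[[60,-115,152],[-60,-115,152]]))-[x,y]+.5)*s-.5).round().astype(int)
cv2.polylines(c,[uv],False,(255,0,0),1)
cv2.imwrite("pics/hnd.png",c)
E
```

```text
(no output)
```

View pics/hnd.png

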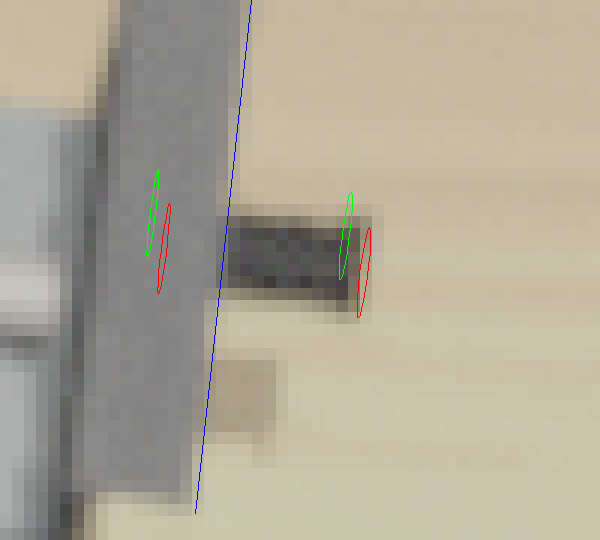

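The handle end is at about (360,265) in this crop, matching a≈0.2 (near the top, z≈107 mm) rather than the low solution. That also agrees with the jaw gap of about 56 mm. Tube pose: (494,258), yaw 13.2°. Vise pose: (592.5,-28), yaw -5.2°.

```bash
cat > go.py <<'E'
from h import *
from bench import bot
np.set_printoptions(precision=1,suppress=True)
VISE=[592.4,-28.0,0,np.radians(-5.2)]; TUBE=[494,258,0,np.radians(13.24)]
def rot(az,tilt=0):  # tool y at azimuth az(deg); tool z down, then leaned about tool y
    a=np.radians(az); y=[np.cos(a),np.sin(a),0]; z=[0,0,-1.]; x=np.cross(y,z)
    return R.from_matrix(np.c_[x,y,z])*R.from_euler('y',tilt,degrees=True)
def rel(*targets,frm=None):
    s=bot.observe(); p,q=(s["position"],R.from_quat(s["ee_rot"])) if frm is None else frm
    for P,Q in targets: print("shift",q.inv().apply(np.array(P)-p),"turn",np.degrees((q.inv()*Q).as_rotvec()))
def st():
    s=bot.observe(); print(round(s["time_s"],2),s["position"],"F",s["contact_force"],"open",round(s["opening"],1),round(s["finger_force"],1),"q",np.round(s["joint_positions"],2))
E
python3 -c "
from go import *
f=([147.246,-607.386,231.312],rot(103.6))
rel(([400,-175,300],rot(103.24)),([494,258,200],rot(103.24)),([494,258,110],rot(103.24)),frm=f)"
```

```text
shift [-347.3  360.8  -68.7] turn [0.  0.  0.4]
shift [-540.5  759.6   31.3] turn [0.  0.  0.4]
shift [-540.5  759.6  121.3] turn [0.  0.  0.4]
```

```bash
python3 -m pendant '[[[-347,361,-69],[0,0,-0.4],0.8],[[-347,361,-69],[0,0,-0.4],0.8],[[-347,361,-69],[0,0,-0.4],0.8],[[-347,361,-69],[0,0,-0.4],0.8],[[-347,361,-69],[0,0,-0.4],0.8],[[-347,361,-69],[0,0,-0.4],0.8],[[-347,361,-69],[0,0,-0.4],0.8],[[-347,361,-69],[0,0,-0.4],0.8]]' 40; python3 -c "
from go import *
st();rel(([400,-175,300],rot(103.24)),([494,258,200],rot(103.24)))"
```

```text
time_s: 0.9
position: [347.1, -263.1, 286.1]
ee_rot: [-0.122, 0.993, 0.0, 0.0]
contact_force: [1.0, 0.1, -0.1]
opening: 68.1
finger_force: 0.0
0.9 [ 347.1 -263.1  286.1] F [ 1.   0.1 -0.1] open 68.1 0.0 q [-0.3  0.  -0.3 -0.  -1.2 -1.1]
shift [-72.7  72.7 -13.9] turn [0.  0.  0.8]
shift [-268.7  470.    86.2] turn [0.  0.  0.8]
```

```bash
python3 -m pendant '[[[-73,73,-14],[0,0,0.8],0.8],[[-73,73,-14],[0,0,0.8],0.8],[[-269,470,80],[0,0,0.8],0.8],[[-269,470,80],[0,0,0.8],0.8],[[-269,470,80],[0,0,0.8],0.8],[[-269,470,80],[0,0,0.8],0.8],[[-269,470,80],[0,0,0.8],0.8],[[-269,470,80],[0,0,0.8],0.8]]'; python3 -c "
from go import *
st();rel(([494,258,150],rot(103.24)))"
```

```text
time_s: 1.7
position: [460.7, 108.7, 237.5]
ee_rot: [-0.115, 0.993, 0.0, -0.0]
contact_force: [1.4, 0.1, 0.6]
opening: 68.2
finger_force: 0.0
1.7 [460.7 108.7 237.5] F [1.4 0.1 0.6] open 68.2 0.0 q [ 0.6  0.1 -0.3 -0.  -1.1 -1.9]
shift [-66.7 137.7  87.5] turn [ 0. -0.  0.]
```

```bash
python3 -m pendant '[[[-67,138,87],[0,0,0],0.8],[[-67,138,87],[0,0,0],0.8],[[-67,138,87],[0,0,0],0.8],[[-67,138,87],[0,0,0],0.8],[[-67,138,87],[0,0,0],0.8],[[-67,138,87],[0,0,0],0.8]]'; python3 -c "
from go import *
st();rel(([494,258,110],rot(103.24)),([494,258,40],rot(103.24)))"
```

```text
time_s: 2.3
position: [494.2, 256.2, 150.2]
ee_rot: [-0.116, 0.993, -0.001, -0.001]
contact_force: [0.3, -0.4, -0.0]
opening: 68.4
finger_force: 0.0
2.3 [494.2 256.2 150.2] F [ 0.3 -0.4 -0. ] open 68.4 0.0 q [ 0.8  0.3 -0.3  0.  -0.9 -2.1]
shift [-0.3  1.8 40.2] turn [-0.1 -0.1  0. ]
shift [ -0.4   1.9 110.2] turn [-0.1 -0.1  0. ]
```

```bash
python3 -m pendant '[[[0,1,40],[0,0,0],0.8],[[0,1,80],[0,0,0],0.8],[[0,1,100],[0,0,0],0.8],[[0,1,110],[0,0,0],0.8],[[0,1,110],[0,0,0],0.8]]';python3 -m pendant '[[[0,0,0],[0,0,0],0.4],[[0,0,0],[0,0,0],0.3],[[0,0,0],[0,0,0],0.3],[[0,0,0],[0,0,0],0.3],[[0,0,0],[0,0,0],0.3],[[0,0,0],[0,0,0],0.3],[[0,0,0],[0,0,0],0.3],[[0,0,0],[0,0,0],0.3]]' 30; python3 -c "
from go import *
st()"
```

```text
time_s: 2.8
position: [494.3, 256.2, 40.8]
ee_rot: [-0.115, 0.993, -0.0, -0.0]
contact_force: [0.3, -0.1, -0.3]
opening: 68.4
finger_force: 0.0
time_s: 3.6
position: [495.4, 257.7, 42.9]
ee_rot: [-0.115, 0.993, 0.001, 0.001]
contact_force: [0.1, -1.6, 6.8]
opening: 39.1
finger_force: 32.2
3.6 [495.4 257.7  42.9] F [ 0.1 -1.6  6.8] open 39.1 32.2 q [ 0.8  0.5 -0.4  0.  -0.7 -2.1]
```

```bash
python3 -m pendant '[[[0,0,-20],[0,0,0],0.3],[[0,0,-50],[0,0,0],0.3],[[0,0,-90],[0,0,0],0.3],[[0,0,-130],[0,0,0],0.3],[[0,0,-130],[0,0,0],0.3],[[0,0,-130],[0,0,0],0.3]]'; python3 -c "
from go import *
st()
P=world(VISE,[0,35.5,0])[0]; print(P)
rel((P+[0,0,170],rot(84.8)),(P+[0,0,120],rot(84.8)))"
```

```text
time_s: 4.2
position: [494.2, 257.6, 171.9]
ee_rot: [-0.115, 0.993, 0.001, 0.001]
contact_force: [-0.7, -0.4, -2.3]
opening: 38.9
finger_force: 31.4
4.2 [494.2 257.6 171.9] F [-0.7 -0.4 -2.3] open 38.9 31.4 q [ 0.8  0.3 -0.2 -0.  -1.  -2.1]
[595.6   7.4   0. ]
shift [ -41.6 -266.8    1.4] turn [ 0.1  0.1 18.4]
shift [ -41.5 -266.9   51.4] turn [ 0.1  0.1 18.4]
```

```bash
python3 -m pendant '[[[-6,-38,0],[0,0,3],0.3],[[-13,-82,0],[0,0,6],0.3],[[-20,-126,0],[0,0,9],0.3],[[-27,-170,0],[0,0,12],0.3],[[-34,-214,0],[0,0,15],0.3],[[-40,-250,1],[0,0,17.4],0.3],[[-41.5,-267,1],[0,0,18.4],0.3],[[-41.5,-267,1],[0,0,18.4],0.3]]';python3 -m pendant '[[[0,0,0],[0,0,0],0.3],[[0,0,0],[0,0,0],0.3]]'; python3 - <<'E'
from go import *
from bench import imaging
import cv2
st(); P=world(VISE,[0,35.5,0])[0]; rel((P+[0,0,120],rot(84.8)))
tiles=[]
s=bot.observe();z=s["position"][2]
tv=[595.6,7.4,z-42.9,VISE[3]]
from ov import box,E_
for n,(x,y,W,H) in (("side",(210,130,160,120)),("top",(285,140,120,90))):
    im=imaging.get_image(n)["color"][:,:,::-1]; cv2.imwrite(f"pics/{n}1.png",im)
    k=400/W; c=cv2.resize(im[y:y+H,x:x+W],(400,300),interpolation=cv2.INTER_CUBIC); c=(255*(c/255.)**.6).clip(0,255).astype('uint8'); d=c.copy()
    uv=((proj(n,world(tv,box((-60,60),(-20,20),(0,60))))-[x,y]+.5)*k-.5)
    for i,j in E_: cv2.line(d,*[tuple(int(round(q*8)) for q in uv[m]) for m in(i,j)],(0,0,255),1,cv2.LINE_AA,3)
    tiles.append(np.hstack([c,d]))
cv2.imwrite("pics/held.png",np.vstack(tiles))
E
```

```text
time_s: 5.0
position: [595.2, 4.8, 167.7]
ee_rot: [0.047, 0.999, -0.0, -0.002]
contact_force: [-0.0, 0.3, -2.5]
opening: 39.4
finger_force: 31.5
time_s: 5.2
position: [595.2, 7.9, 169.3]
ee_rot: [0.044, 0.999, -0.0, -0.001]
contact_force: [-0.0, 0.7, -1.2]
opening: 39.3
finger_force: 31.5
5.2 [595.2   7.9 169.3] F [-0.   0.7 -1.2] open 39.3 31.5 q [ 0.3  0.4 -0.2 -0.  -1.  -1.9]
shift [-0.5 -0.5 49.3] turn [-0.  -0.1  0.1]
```

View pics/held.png

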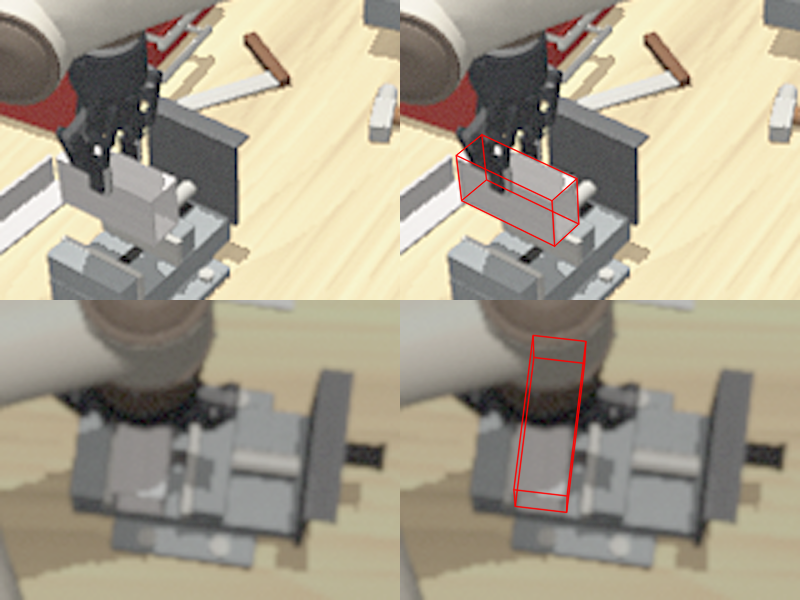

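```bash
python3 - <<'E'
from go import *
import cv2
g=cv2.cvtColor(cv2.imread("pics/top1.png"),cv2.COLOR_BGR2GRAY)
print(np.arange(308,346))
for r in(184,188,192,196,198,200,202,204): print(r,g[r,308:346])
z=126.4
for dy in(0,): print(proj("top",world([595.6,7.4,z,VISE[3]],[[-60,20,60],[-60,-20,60],[0,20,60],[0,-20,60],[-60,20,0],[-60,-20,0]])))
print(proj("top",world(VISE,[[-52,60,85],[0,60,85],[-52,4,85],[0,4,85]])))
E
```

```text
[308 309 310 311 312 313 314 315 316 317 318 319 320 321 322 323 324 325
 326 327 328 329 330 331 332 333 334 335 336 337 338 339 340 341 342 343
 344 345]
184 [ 70  63  65  65  66  64  64  68  65  63  76  93  96  97  98  97  98  98
  99  99  97  96  97  97  99  98  97  83  71  80  87  90  91 108 136 145
 128 108]
188 [67 68 66 66 69 68 69 66 65 71 87 94 97 96 97 97 97 98 98 99 98 97 96 97
 98 98 97 78 43 35 37 32 35 70 86 79 67 65]
192 [65 66 65 67 67 66 67 68 66 80 92 96 97 97 96 98 98 97 98 98 97 96 98 97
 99 98 91 74 65 66 68 67 75 85 87 73 60 64]
196 [ 66  68  67  65  68  67  67  64  72  84  92  98  96  98  96  97  98 100
 102  99 102 103 117 128 142 149 121  77  65  66  66  79 122 131 107  88
  86  85]
198 [ 55  56  58  61  63  64  66  68  78  84  75  63  75  87  90  94  92  96
 118 133 134 133 136 141 141 131 100  82  89  98  90  93 131 147 124 105
 108 108]
200 [ 37  36  36  36  34  35  35  44  65  73  66  57  75  93  97  98  97  98
  97  98  97  97  98 101  90  72  71  95 110 110  93 111 139 147 124 104
 110 109]
202 [ 34  30  31  33  35  33  33  40  44  42  43  47  68  81  85  90  92  93
  92  94  96  96  99  98  92  77  82 103 109 110  98 116 141 134 107  93
  98 101]
204 [75 73 71 72 68 65 59 55 48 45 43 36 33 37 38 38 35 38 39 42 46 50 58 60
 64 65 72 88 95 98 84 71 71 64 44 37 38 38]
[[318.7 196.4]
 [334.6 198.3]
 [321.6 173.1]
 [337.5 175. ]
 [319.1 201.4]
 [334.5 203.2]]
[[318.1 201.5]
 [320.4 182.5]
 [339.  204. ]
 [341.3 185. ]]
```

```bash
python3 -m pendant '[[[0,-2,20],[0,0,0],0.3],[[0,-2,40],[0,0,0],0.3],[[0,-2,55],[0,0,0],0.3],[[0,-2,65],[0,0,0],0.3],[[0,-2,70],[0,0,0],0.3],[[0,-2,70],[0,0,0],0.3]]';python3 -m pendant '[[[0,0,2],[0,0,0],0.3],[[0,0,4],[0,0,0],0.3],[[0,0,5],[0,0,0],0.3],[[0,0,5],[0,0,0],0.3]]'; python3 -c "
from go import *
st();print(world([0,0,0,-VISE[3]],bot.observe()['position']-np.array(VISE[:3])))"
```

```text
time_s: 5.9
position: [595.5, 5.3, 99.6]
ee_rot: [0.045, 0.999, -0.0, -0.0]
contact_force: [-0.2, -0.7, -1.3]
opening: 39.2
finger_force: 31.4
time_s: 6.3
position: [595.7, 4.8, 95.1]
ee_rot: [0.045, 0.999, 0.0, 0.0]
contact_force: [-0.0, -0.7, -2.9]
opening: 39.3
finger_force: 31.4
6.3 [595.7   4.8  95.1] F [-0.  -0.7 -2.9] open 39.3 31.4 q [ 0.3  0.5 -0.2 -0.  -0.9 -1.9]
[[ 0.3 33.  95.1]]
```

No contact yet, so I lower in 1 mm steps until the bed takes the weight.

```bash
python3 -m pendant '[[[0,0,1],[0,0,0],0.3],[[0,0,2],[0,0,0],0.3],[[0,0,2],[0,0,0],0.3]]';python3 -m pendant '[[[0,0,1],[0,0,0],0.3],[[0,0,1],[0,0,0],0.3]]';python3 -m pendant '[[[0,0,1],[0,0,0],0.3],[[0,0,1],[0,0,0],0.3]]'
```

```text
time_s: 6.6
position: [595.8, 4.9, 93.1]
ee_rot: [0.045, 0.999, -0.0, 0.0]
contact_force: [0.7, -0.1, -1.2]
opening: 39.5
finger_force: 31.5
time_s: 6.8
position: [595.8, 4.9, 92.9]
ee_rot: [0.045, 0.999, -0.0, 0.0]
contact_force: [-2.2, 0.3, 4.2]
opening: 39.5
finger_force: 32.0
time_s: 7.0
position: [595.9, 4.8, 92.9]
ee_rot: [0.045, 0.999, -0.0, 0.001]
contact_force: [-4.8, 0.2, 9.5]
opening: 39.5
finger_force: 32.4
```

```bash
python3 -m pendant '[[[0,0,-1.5],[0,0,0],0.3],[[0,0,-1.5],[0,0,0],0.55],[[0,0,-1.5],[0,0,0],0.75],[[0,0,-1.5],[0,0,0],0.75],[[0,0,-1.5],[0,0,0],0.75]]';python3 -m pendant '[[[0,0,-10],[0,0,0],0.75],[[0,0,-40],[0,0,0],0.75],[[0,0,-80],[0,0,0],0.75],[[0,0,-130],[0,0,0],0.75],[[0,0,-150],[0,0,0],0.75],[[0,0,-150],[0,0,0],0.75]]'; python3 -c "
from go import *
st()
H=world(VISE,[36*np.sin(.2),-132,72+36*np.cos(.2)])[0]; print('handle',H)
Q=rot(174.8); 
for t in(40,-40):
  q=rot(174.8,t); print(t,q.as_matrix()[:,2]); 
  rel((H+q.apply([0,0,19-100]),q))
"
```

```text
time_s: 7.5
position: [595.8, 4.9, 92.2]
ee_rot: [0.045, 0.999, -0.0, -0.0]
contact_force: [0.0, -0.4, 0.3]
opening: 64.1
finger_force: 0.0
time_s: 8.1
position: [597.8, 5.1, 248.0]
ee_rot: [0.045, 0.999, 0.001, 0.005]
contact_force: [0.4, -0.1, 0.2]
opening: 63.8
finger_force: 0.0
8.1 [597.8   5.1 248. ] F [ 0.4 -0.1  0.2] open 63.8 0.0 q [ 0.3  0.3 -0.   0.  -1.2 -1.9]
handle [ 587.6 -160.1  107.3]
40 [-0.1 -0.6 -0.8]
shift [  -3.9 -113.6   78.5] turn [ 31.   31.9 -86.1]
-40 [ 0.1  0.6 -0.8]
shift [  -3.8 -217.7   78.2] turn [-31.6 -30.8 -85.8]
```

```bash
python3 -c "
from go import *
rel(([570,-300,300],rot(174.8,-40)))"
```

```text
shift [  -0.2 -306.2  -52.7] turn [-31.6 -30.8 -85.8]
```

```bash
python3 -m pendant '[[[0,-40,-30],[0,0,0],0.75],[[0,-80,-52],[-32,-31,-86],0.6],[[0,-306,-52],[-32,-31,-86],0.6],[[0,-306,-52],[-32,-31,-86],0.6],[[0,-306,-52],[-32,-31,-86],0.6],[[0,-306,-52],[-32,-31,-86],0.6],[[0,-306,-52],[-32,-31,-86],0.6],[[0,-306,-52],[-32,-31,-86],0.6]]'; python3 -c "
from go import *
st()
rel(([570,-300,300],rot(174.8,-40)))"
```

```text
time_s: 8.9
position: [567.0, -302.7, 293.7]
ee_rot: [-0.35, 0.915, 0.141, 0.145]
contact_force: [0.1, 0.4, -0.2]
opening: 51.7
finger_force: 0.0
8.9 [ 567.  -302.7  293.7] F [ 0.1  0.4 -0.2] open 51.7 0.0 q [-0.5  0.4  0.3 -0.4 -1.5 -0.3]
shift [-6.   0.9 -4.3] turn [-13.7 -14.3 -39.8]
```

```bash
python3 -m pendant '[[[-6,1,-4],[-13.7,-14.3,-39.8],0.6],[[-6,1,-4],[-13.7,-14.3,-39.8],0.6],[[-6,1,-4],[-13.7,-14.3,-39.8],0.6],[[-6,1,-4],[-13.7,-14.3,-39.8],0.6],[[-6,1,-4],[-13.7,-14.3,-39.8],0.6],[[-6,1,-4],[-13.7,-14.3,-39.8],0.6],[[-6,1,-4],[-13.7,-14.3,-39.8],0.6]]'; python3 - <<'E'
from go import *
st()
q=rot(174.8,-40); print(q.as_matrix().T)
H=world(VISE,[36*np.sin(.2),-132,72+36*np.cos(.2)])[0]
rel(*[(H+q.apply([0,0,19-d]),q) for d in (90,0)])
# handle now unobstructed? measure in both saved views
from bench import imaging
import cv2
t=[]
for n,(x,y,W,H_) in (("side",(225,165,80,120)),("top",(310,140,100,150))):
    im=imaging.get_image(n)["color"][:,:,::-1]; cv2.imwrite(f"pics/{n}2.png",im)
    c=cv2.resize(im[y:y+H_,x:x+W],(400,600),interpolation=cv2.INTER_CUBIC); t.append((255*(c/255.)**.6).clip(0,255).astype('uint8'))
cv2.imwrite("pics/placed.png",np.hstack(t))
E
```

```text
time_s: 9.6
position: [571.1, -297.2, 298.9]
ee_rot: [-0.631, 0.696, 0.231, 0.251]
contact_force: [-0.1, -1.5, 0.1]
opening: 51.3
finger_force: 0.0
9.6 [ 571.1 -297.2  298.9] F [-0.1 -1.5  0.1] open 51.3 0.0 q [-0.6  0.6  0.6 -0.6 -1.8  0.4]
[[-0.1 -0.8 -0.6]
 [-1.   0.1 -0. ]
 [ 0.1  0.6 -0.8]]
shift [ 17.3  -4.3 164.5] turn [ 0.  -0.1 -0.4]
shift [ 17.1  -4.3 254.5] turn [ 0.  -0.1 -0.4]
```

View pics/placed.png

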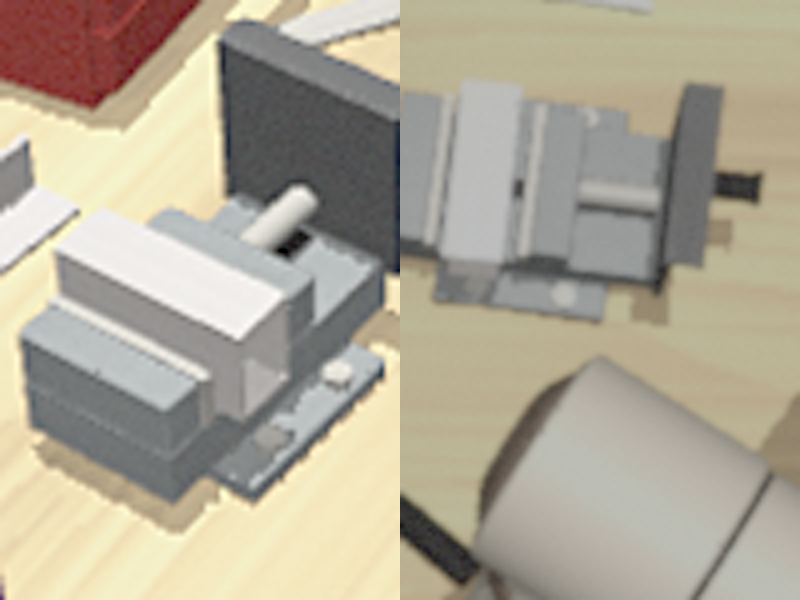

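Side and top views: the tube stands upright in the vise bed between the jaws, close to the fixed jaw and square to it. The handle is at about (395,186.5) in the top view, unchanged. Now I approach the handle at a 40° lean.

```bash
python3 -m pendant '[[[17,-4,50],[0,0,0],0.6],[[17,-4,100],[0,0,0],0.6],[[17,-4,140],[0,0,0],0.6],[[17,-4,164],[0,0,0],0.6],[[17,-4,164],[0,0,0],0.6]]';  python3 - <<'E'
from go import *
st()
q=rot(174.8,-40)
H=world(VISE,[36*np.sin(.2),-132,72+36*np.cos(.2)])[0]
rel(*[(H+q.apply([0,0,19-d]),q) for d in (90,0)])
E
```

```text
time_s: 10.2
position: [582.0, -202.2, 161.8]
ee_rot: [-0.632, 0.695, 0.233, 0.25]
contact_force: [1.1, -0.8, 0.4]
opening: 51.1
finger_force: 0.0
10.2 [ 582.  -202.2  161.8] F [ 1.1 -0.8  0.4] open 51.1 0.0 q [-0.4  0.6  0.2 -0.7 -1.5  0.5]
shift [ 2.5 -1.8 -2. ] turn [ 0.3  0.  -0.3]
shift [ 2.6 -2.2 88. ] turn [ 0.3  0.  -0.3]
```

```bash
python3 -m pendant '[[[2,-2,25],[0,0,0],0.6],[[2,-2,50],[0,0,0],0.6],[[2,-2,70],[0,0,0],0.6],[[2,-2,82],[0,0,0],0.6],[[2,-2,87],[0,0,0],0.6],[[2,-2,87],[0,0,0],0.6]]';  python3 - <<'E'
from go import *
st()
q=rot(174.8,-40)
H=world(VISE,[36*np.sin(.2),-132,72+36*np.cos(.2)])[0]
rel((H+q.apply([0,0,19]),q))
E
```

```text
time_s: 10.8
position: [590.6, -152.1, 96.3]
ee_rot: [-0.633, 0.695, 0.23, 0.252]
contact_force: [0.1, 0.0, 0.4]
opening: 51.3
finger_force: 0.0
10.8 [ 590.6 -152.1   96.3] F [0.1 0.  0.4] open 51.3 0.0 q [-0.3  0.6  0.1 -0.7 -1.4  0.5]
shift [-0.7  2.3  5.3] turn [-0.  -0.1 -0.1]
```

```bash
python3 -m pendant '[[[0,2,4],[0,0,0],0.6],[[0,2,4],[0,0,0],0.4],[[0,2,4],[0,0,0],0.2],[[0,2,4],[0,0,0],0.15],[[0,2,4],[0,0,0],0.1],[[0,2,4],[0,0,0],0.1],[[0,2,4],[0,0,0],0.1],[[0,2,4],[0,0,0],0.1]]' 30; python3 -m pendant '[[[0,0,0],[0,0,0],0.1],[[0,0,0],[0,0,0],0.1]]'; python3 - <<'E'
from go import *
st()
s=bot.observe();q=R.from_quat(s["ee_rot"])
g=s["position"]-q.apply([0,0,19]); print("grasp in vise",world([0,0,0,-VISE[3]],g-np.array(VISE[:3])))
E
```

```text
time_s: 11.6
position: [589.3, -149.8, 93.4]
ee_rot: [-0.633, 0.695, 0.229, 0.252]
contact_force: [2.5, -3.8, 6.3]
opening: 20.2
finger_force: 29.0
time_s: 11.8
position: [589.3, -149.8, 93.3]
ee_rot: [-0.633, 0.695, 0.229, 0.252]
contact_force: [1.4, -3.6, 5.5]
opening: 20.2
finger_force: 29.0
11.8 [ 589.3 -149.8   93.3] F [ 1.4 -3.6  5.5] open 20.2 29.0 q [-0.3  0.6  0.1 -0.7 -1.3  0.5]
grasp in vise [[   7.9 -133.7  107.9]]
```

```bash
cat > circ.py <<'E'
from go import *
Q0=rot(174.8,-40)
def circ(a0,degs,r=36):
    p=lambda a:np.array([r*np.sin(np.radians(a)),0,r*np.cos(np.radians(a))])
    rows=[Q0.inv().apply(R.from_euler('z',VISE[3]).apply(p(a)-p(a0))).round(1).tolist() for a in degs]
    print(a0,'->',degs[-1],','.join(f"[{r},[0,0,0],0.1]".replace(' ','') for r in rows))
def ms():
    s=bot.observe();q=R.from_quat(s["ee_rot"]);g=s["position"]-q.apply([0,0,19]); v=R.from_euler('z',-VISE[3])
    g=v.apply(g-np.array(VISE[:3])); F=v.apply(s["contact_force"]); a=np.arctan2(g[0],g[2]-72)
    t=np.array([np.cos(a),0,-np.sin(a)]); n=np.array([np.sin(a),0,np.cos(a)])
    print("t",round(s["time_s"],2),"g",g,"a",np.degrees(a).round(1),"r",np.hypot(g[0],g[2]-72).round(1),"F",F,"tang",-(F@t).round(2),"rad",-(F@n).round(2),"open",s["opening"].round(1))
E
python3 -c "
from circ import *
ms()
for a in(12,132,252): circ(a,[a+15*k for k in range(1,9)])"
```

```text
Traceback (most recent call last):
  File "circ.py", line 11, in ms
    print("t",round(s["time_s"],2),"g",g,"a",np.degrees(a).round(1),"r",np.hypot(g[0],g[2]-72).round(1),"F",F,"tang",-(F@t).round(2),"rad",-(F@n).round(2),"open",s["opening"].round(1))
                                                                                                                                                                  ^^^^^^^^^^^^^^^^^^
AttributeError: 'float' object has no attribute 'round'
```

```bash
sed -i 's/s\["opening"\].round(1)/round(s["opening"],1)/' circ.py
python3 -c "
from circ import *
ms()
for a in(12,132,252): circ(a,[a+15*k for k in range(1,9)])"
```

```text
t 11.8 g [   7.9 -133.7  107.9] a 12.4 r 36.8 F [ 1.8 -3.5  5.5] tang -0.53 rad -5.78 open 20.2
12 -> 132 [[2.0,-8.9,2.4],[0,0,0],0.1],[[5.4,-16.6,6.5],[0,0,0],0.1],[[10.0,-22.7,12.0],[0,0,0],0.1],[[15.5,-26.8,18.5],[0,0,0],0.1],[[21.4,-28.5,25.5],[0,0,0],0.1],[[27.4,-27.7,32.7],[0,0,0],0.1],[[33.1,-24.6,39.5],[0,0,0],0.1],[[38.1,-19.3,45.4],[0,0,0],0.1]
132 -> 252 [[3.9,7.1,4.7],[0,0,0],0.1],[[6.5,15.6,7.8],[0,0,0],0.1],[[7.6,24.9,9.1],[0,0,0],0.1],[[7.2,34.2,8.5],[0,0,0],0.1],[[5.1,43.1,6.1],[0,0,0],0.1],[[1.7,50.8,2.0],[0,0,0],0.1],[[-2.9,56.9,-3.4],[0,0,0],0.1],[[-8.3,61.0,-9.9],[0,0,0],0.1]
252 -> 372 [[-5.9,1.7,-7.1],[0,0,0],0.1],[[-12.0,1.0,-14.3],[0,0,0],0.1],[[-17.7,-2.2,-21.0],[0,0,0],0.1],[[-22.6,-7.5,-27.0],[0,0,0],0.1],[[-26.6,-14.6,-31.7],[0,0,0],0.1],[[-29.2,-23.1,-34.7],[0,0,0],0.1],[[-30.3,-32.4,-36.1],[0,0,0],0.1],[[-29.8,-41.7,-35.5],[0,0,0],0.1]
```

```bash
python3 -m pendant '[[[2.0,-8.9,2.4],[0,0,0],0.1],[[5.4,-16.6,6.5],[0,0,0],0.1],[[10.0,-22.7,12.0],[0,0,0],0.1],[[15.5,-26.8,18.5],[0,0,0],0.1]]'; python3 -c "
from circ import *
ms();st();circ(72,[72+15*k for k in range(1,9)]);circ(192,[192+15*k for k in range(1,9)])"
```

```text
time_s: 12.2
position: [618.8, -152.9, 70.0]
ee_rot: [-0.633, 0.695, 0.226, 0.254]
contact_force: [7.0, -4.4, 3.9]
opening: 20.3
finger_force: 29.7
t 12.2 g [  37.4 -134.1   84.6] a 71.4 r 39.5 F [ 7.3 -3.8  3.9] tang 1.35 rad -8.19 open 20.3
12.2 [ 618.8 -152.9   70. ] F [ 7.  -4.4  3.9] open 20.3 29.7 q [-0.3  0.7  0.2 -0.7 -1.3  0.5]
72 -> 192 [[5.9,-1.7,7.1],[0,0,0],0.1],[[12.0,-1.0,14.3],[0,0,0],0.1],[[17.7,2.2,21.0],[0,0,0],0.1],[[22.6,7.5,27.0],[0,0,0],0.1],[[26.6,14.6,31.7],[0,0,0],0.1],[[29.2,23.1,34.7],[0,0,0],0.1],[[30.3,32.4,36.1],[0,0,0],0.1],[[29.8,41.7,35.5],[0,0,0],0.1]
192 -> 312 [[-2.0,8.9,-2.4],[0,0,0],0.1],[[-5.4,16.6,-6.5],[0,0,0],0.1],[[-10.0,22.7,-12.0],[0,0,0],0.1],[[-15.5,26.8,-18.5],[0,0,0],0.1],[[-21.4,28.5,-25.5],[0,0,0],0.1],[[-27.4,27.7,-32.7],[0,0,0],0.1],[[-33.1,24.6,-39.5],[0,0,0],0.1],[[-38.1,19.3,-45.4],[0,0,0],0.1]
```

```bash
cat >> circ.py <<'E'
def path(cx,cz,c,degs,r=36):
    rows=[]
    for a in np.radians(degs):
        x,z=c[0]+r*np.sin(a),c[1]+r*np.cos(a)
        rows.append(Q0.inv().apply(R.from_euler('z',VISE[3]).apply([x-cx,0,z-cz])).round(1).tolist())
    print('end cmd',round(x,1),round(z,1),','.join(f"[{r},[0,0,0],0.1]".replace(' ','') for r in rows))
E
python3 -c "
from circ import *
path(34.7,83.8,(3,72),[82+15*k for k in range(8)])
from math import *
"
```

```text
end cmd -1.4 36.3 [[4.4,-3.9,5.2],[0,0,0],0.1],[[10.4,-4.0,12.4],[0,0,0],0.1],[[16.3,-1.7,19.4],[0,0,0],0.1],[[21.5,2.9,25.6],[0,0,0],0.1],[[25.8,9.5,30.8],[0,0,0],0.1],[[28.9,17.6,34.4],[0,0,0],0.1],[[30.5,26.7,36.3],[0,0,0],0.1],[[30.6,36.1,36.4],[0,0,0],0.1]
```

```bash
python3 -m pendant '[[[4.4,-3.9,5.2],[0,0,0],0.1],[[10.4,-4.0,12.4],[0,0,0],0.1],[[16.3,-1.7,19.4],[0,0,0],0.1],[[21.5,2.9,25.6],[0,0,0],0.1]]'; python3 -c "
from circ import *
ms()"; python3 -m pendant '[[[4.3,6.6,5.2],[0,0,0],0.1],[[7.4,14.7,8.8],[0,0,0],0.1],[[9.0,23.8,10.7],[0,0,0],0.1],[[9.1,33.2,10.8],[0,0,0],0.1],[[9.1,33.2,10.8],[0,0,0],0.1]]';python3 -c "
from circ import *
ms()
path(-1.4,36.3,(3,72),[187+15*k for k in range(1,9)])"
```

```text
time_s: 12.6
position: [612.1, -152.0, 33.8]
ee_rot: [-0.633, 0.695, 0.23, 0.251]
contact_force: [0.0, -3.7, 1.6]
opening: 20.5
finger_force: 29.3
t 12.6 g [  30.9 -133.8   48.4] a 127.4 r 38.9 F [ 0.3 -3.7  1.6] tang 1.5 rad 0.72 open 20.5
time_s: 13.1
position: [578.5, -148.5, 22.1]
ee_rot: [-0.633, 0.695, 0.23, 0.252]
contact_force: [-0.3, -3.4, 5.9]
opening: 19.9
finger_force: 29.4
t 13.1 g [  -3.  -133.4   36.7] a -175.2 r 35.5 F [ 0.  -3.4  5.9] tang -0.45 rad 5.84 open 19.9
end cmd -25.8 93.7 [[-1.5,9.1,-1.8],[0,0,0],0.1],[[-4.5,17.3,-5.3],[0,0,0],0.1],[[-8.7,24.0,-10.4],[0,0,0],0.1],[[-13.9,28.7,-16.6],[0,0,0],0.1],[[-19.7,31.2,-23.5],[0,0,0],0.1],[[-25.8,31.3,-30.7],[0,0,0],0.1],[[-31.6,29.0,-37.7],[0,0,0],0.1],[[-36.9,24.4,-43.9],[0,0,0],0.1]
```

```bash
python3 -m pendant '[[[-1.5,9.1,-1.8],[0,0,0],0.1],[[-4.5,17.3,-5.3],[0,0,0],0.1],[[-8.7,24.0,-10.4],[0,0,0],0.1],[[-13.9,28.7,-16.6],[0,0,0],0.1],[[-19.7,31.2,-23.5],[0,0,0],0.1],[[-25.8,31.3,-30.7],[0,0,0],0.1],[[-31.6,29.0,-37.7],[0,0,0],0.1],[[-36.9,24.4,-43.9],[0,0,0],0.1]]';python3 -c "
from circ import *
ms()
path(-25.8,93.7,(3,72.5),[307+15*k for k in range(1,9)])
path(37.1,68.1,(3,72.5),[67+15*k for k in range(1,9)])"
```

```text
time_s: 13.9
position: [554.8, -146.0, 77.4]
ee_rot: [-0.632, 0.696, 0.23, 0.251]
contact_force: [2.4, -4.7, -6.6]
opening: 20.1
finger_force: 29.3
t 13.9 g [ -26.8 -133.1   92. ] a -53.3 r 33.4 F [ 2.8 -4.5 -6.6] tang 3.65 rad 6.2 open 20.1
end cmd 36.1 86.6 [[-4.6,-6.6,-5.5],[0,0,0],0.1],[[-7.7,-14.7,-9.1],[0,0,0],0.1],[[-9.3,-23.8,-11.1],[0,0,0],0.1],[[-9.3,-33.2,-11.1],[0,0,0],0.1],[[-7.8,-42.3,-9.3],[0,0,0],0.1],[[-4.9,-50.5,-5.8],[0,0,0],0.1],[[-0.6,-57.2,-0.7],[0,0,0],0.1],[[4.6,-61.9,5.5],[0,0,0],0.1]
end cmd -1.4 36.8 [[-6.0,-1.5,-7.2],[0,0,0],0.1],[[-0.0,-1.6,-0.0],[0,0,0],0.1],[[5.8,0.7,7.0],[0,0,0],0.1],[[11.1,5.3,13.2],[0,0,0],0.1],[[15.4,11.9,18.4],[0,0,0],0.1],[[18.5,20.0,22.0],[0,0,0],0.1],[[20.1,29.1,23.9],[0,0,0],0.1],[[20.1,38.5,24.0],[0,0,0],0.1]
```

```bash
python3 -m pendant '[[[-4.6,-6.6,-5.5],[0,0,0],0.1],[[-7.7,-14.7,-9.1],[0,0,0],0.1],[[-9.3,-23.8,-11.1],[0,0,0],0.1],[[-9.3,-33.2,-11.1],[0,0,0],0.1],[[-7.8,-42.3,-9.3],[0,0,0],0.1],[[-4.9,-50.5,-5.8],[0,0,0],0.1],[[-0.6,-57.2,-0.7],[0,0,0],0.1],[[4.6,-61.9,5.5],[0,0,0],0.1]]';python3 -c "
from circ import *
ms()
path(36.1,86.6,(3,72.5),[67+10*k for k in range(1,9)])
path(22.6,42.5,(3,72.5),[147+7*k for k in range(1,9)])"
```

```text
time_s: 14.7
position: [618.0, -152.6, 72.6]
ee_rot: [-0.633, 0.695, 0.229, 0.252]
contact_force: [0.6, -6.1, 2.4]
opening: 20.0
finger_force: 29.6
t 14.7 g [  36.7 -133.9   87.2] a 67.5 r 39.7 F [ 1.2 -6.   2.4] tang 1.75 rad -1.99 open 20.0
end cmd 22.6 42.3 [[3.9,-2.0,4.6],[0,0,0],0.1],[[7.9,-2.9,9.4],[0,0,0],0.1],[[11.9,-2.6,14.2],[0,0,0],0.1],[[15.8,-1.3,18.9],[0,0,0],0.1],[[19.6,1.0,23.3],[0,0,0],0.1],[[23.0,4.3,27.4],[0,0,0],0.1],[[26.0,8.5,31.0],[0,0,0],0.1],[[28.5,13.5,33.9],[0,0,0],0.1]
end cmd -11.1 39.4 [[1.5,3.8,1.8],[0,0,0],0.1],[[2.6,7.9,3.1],[0,0,0],0.1],[[3.4,12.1,4.0],[0,0,0],0.1],[[3.8,16.5,4.5],[0,0,0],0.1],[[3.8,20.9,4.6],[0,0,0],0.1],[[3.6,25.2,4.3],[0,0,0],0.1],[[3.0,29.5,3.5],[0,0,0],0.1],[[2.0,33.7,2.4],[0,0,0],0.1]
```

```bash
python3 -m pendant '[[[3.9,-2.0,4.6],[0,0,0],0.1],[[7.9,-2.9,9.4],[0,0,0],0.1],[[11.9,-2.6,14.2],[0,0,0],0.1],[[15.8,-1.3,18.9],[0,0,0],0.1]]';python3 -c "
from circ import *
ms()"; python3 -m pendant '[[[3.8,2.3,4.4],[0,0,0],0.1],[[7.2,5.6,8.5],[0,0,0],0.1],[[10.2,9.8,12.1],[0,0,0],0.1],[[12.7,14.8,15.0],[0,0,0],0.1]]';python3 -c "
from circ import *
ms()"
```

```text
time_s: 15.1
position: [619.5, -152.8, 47.2]
ee_rot: [-0.633, 0.695, 0.228, 0.252]
contact_force: [2.7, -5.5, 0.8]
opening: 20.4
finger_force: 29.8
t 15.1 g [  38.3 -133.9   61.8] a 104.9 r 39.6 F [ 3.2 -5.2  0.8] tang 1.59 rad -2.86 open 20.4
time_s: 15.5
position: [603.8, -151.1, 27.0]
ee_rot: [-0.633, 0.695, 0.23, 0.252]
contact_force: [1.6, -4.7, 0.6]
opening: 19.9
finger_force: 29.8
t 15.5 g [  22.5 -133.7   41.6] a 143.5 r 37.8 F [ 2.1 -4.6  0.6] tang 2.02 rad -0.75 open 19.9
```

```bash
sed -i 's/np.arctan2(g\[0\],g\[2\]-72)/np.arctan2(g[0]-3,g[2]-72.5)/' circ.py
python3 -m pendant '[[[1.5,3.8,1.8],[0,0,0],0.1],[[2.6,7.9,3.1],[0,0,0],0.1],[[3.4,12.1,4.0],[0,0,0],0.1],[[3.8,16.5,4.5],[0,0,0],0.1]]';python3 -c "
from circ import *
ms()"; python3 -m pendant '[[[0,4.4,0.1],[0,0,0],0.1],[[-0.2,8.7,-0.2],[0,0,0],0.1]]';python3 -c "
from circ import *
ms()";  python3 -m pendant '[[[-0.6,4.3,-0.8],[0,0,0],0.1],[[-1.6,8.5,-1.9],[0,0,0],0.1]]';python3 -c "
from circ import *
ms();path(-11.1,39.4,(3,72.5),[203+4*k for k in range(1,17)])"
```

```text
time_s: 15.9
position: [587.3, -149.4, 21.8]
ee_rot: [-0.633, 0.695, 0.23, 0.252]
contact_force: [1.8, -5.8, 1.2]
opening: 20.2
finger_force: 29.9
t 15.9 g [   5.9 -133.6   36.3] a 175.4 r 36.2 F [ 2.3 -5.7  1.2] tang 2.4 rad 1.04 open 20.2
time_s: 16.1
position: [579.0, -148.6, 22.3]
ee_rot: [-0.633, 0.695, 0.229, 0.252]
contact_force: [2.6, -4.7, 2.1]
opening: 20.2
finger_force: 30.1
t 16.1 g [  -2.4 -133.5   36.8] a -171.3 r 35.2 F [ 3.  -4.4  2.1] tang 2.7 rad 2.51 open 20.2
time_s: 16.3
position: [570.9, -147.7, 24.8]
ee_rot: [-0.633, 0.695, 0.229, 0.252]
contact_force: [3.8, -4.4, 1.2]
opening: 20.3
finger_force: 30.2
t 16.3 g [ -10.6 -133.4   39.3] a -157.7 r 34.3 F [ 4.2 -4.1  1.2] tang 3.43 rad 2.76 open 20.3
end cmd -33.0 70.6 [[-0.7,2.2,-0.8],[0,0,0],0.1],[[-1.4,4.4,-1.7],[0,0,0],0.1],[[-2.3,6.5,-2.8],[0,0,0],0.1],[[-3.3,8.6,-3.9],[0,0,0],0.1],[[-4.4,10.5,-5.2],[0,0,0],0.1],[[-5.5,12.2,-6.5],[0,0,0],0.1],[[-6.7,13.9,-8.0],[0,0,0],0.1],[[-8.0,15.4,-9.5],[0,0,0],0.1],[[-9.4,16.8,-11.2],[0,0,0],0.1],[[-10.8,18.0,-12.8],[0,0,0],0.1],[[-12.2,19.0,-14.6],[0,0,0],0.1],[[-13.7,19.9,-16.4],[0,0,0],0.1],[[-15.3,20.7,-18.2],[0,0,0],0.1],[[-16.9,21.2,-20.1],[0,0,0],0.1],[[-18.5,21.6,-22.0],[0,0,0],0.1],[[-20.1,21.9,-23.9],[0,0,0],0.1]
```

```bash
python3 -m pendant '[[[-0.7,2.2,-0.8],[0,0,0],0.1],[[-0.7,2.2,-0.8],[0,0,0],0.1]]' >/dev/null;python3 -c "
from circ import *
ms()"; python3 -m pendant '[[[-0.7,2.2,-0.9],[0,0,0],0.1],[[-0.7,2.2,-0.9],[0,0,0],0.1]]'>/dev/null;python3 -c "
from circ import *
ms()"
```

```text
t 16.5 g [ -13.1 -133.4   40.5] a -153.3 r 34.1 F [ 3.1 -4.9  2.9] tang 1.52 rad 3.96 open 20.6
t 16.7 g [ -15.  -133.3   41.6] a -149.8 r 33.9 F [ 3.9 -3.4  1. ] tang 2.88 rad 2.84 open 20.3
```

```bash
python3 -m pendant '[[[-0.9,2.1,-1.1],[0,0,0],0.1],[[-1.9,4.2,-2.2],[0,0,0],0.1]]' >/dev/null;python3 -c "
from circ import *
ms()"; python3 -m pendant '[[[-1.1,1.9,-1.3],[0,0,0],0.1],[[-1.1,1.9,-1.3],[0,0,0],0.1]]'>/dev/null;python3 -c "
from circ import *
ms()"
```

```text
t 16.9 g [ -18.6 -133.3   44.2] a -142.6 r 33.5 F [ 6.1 -4.1 -1.6] tang 5.84 rad 2.42 open 20.1
t 17.1 g [ -20.2 -133.3   45.6] a -139.3 r 33.3 F [ 4.8 -3.8 -1.7] tang 4.77 rad 1.83 open 20.6
```

```bash
python3 -m pendant '[[[-1.1,1.7,-1.3],[0,0,0],0.1],[[-1.1,1.7,-1.3],[0,0,0],0.1]]'>/dev/null;python3 -c "
from circ import *
ms()
from bench import imaging
import cv2
im=imaging.get_image('side')['color'][:,:,::-1]; cv2.imwrite('pics/side3.png',im)
im2=imaging.get_image('top')['color'][:,:,::-1]; cv2.imwrite('pics/top3.png',im2)
a=cv2.resize(im[180:270,225:305],(533,600),interpolation=cv2.INTER_CUBIC)[:,:400]
b=cv2.resize(im2[150:225,300:350],(400,600),interpolation=cv2.INTER_CUBIC)
cv2.imwrite('pics/clamp.png',(255*(np.hstack([a,b])/255.)**.6).astype('uint8'))"
```

```text
t 17.3 g [ -21.4 -133.3   46.7] a -136.6 r 33.1 F [ 6.5 -3.8 -4.3] tang 7.67 rad 1.39 open 20.4
```

View pics/clamp.png

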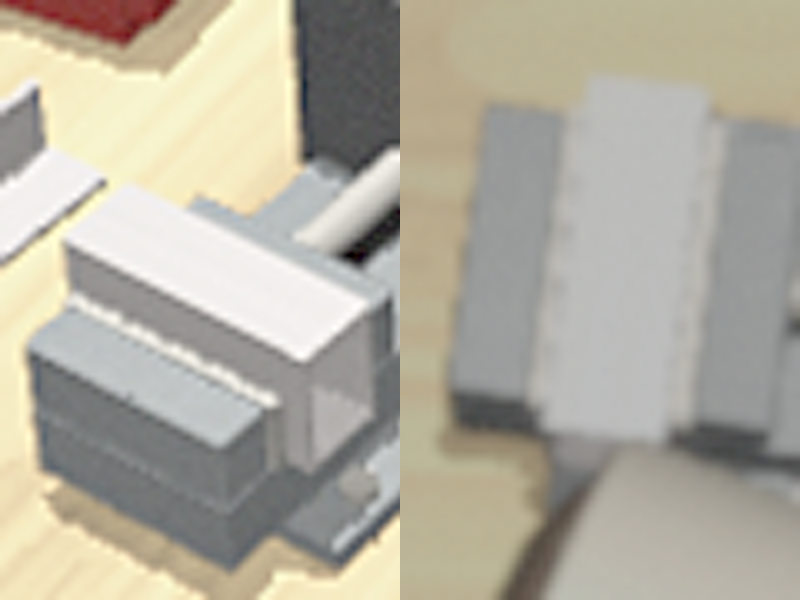

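The tube sits flush between both jaw faces, square and centred. The handle force has risen from about 2.5 N to 5–7.5 N, so it is snug and I stop. I'll relax slightly, let go and back out along the tool axis.

```bash
python3 -m pendant '[[[0.9,-1.4,1.0],[0,0,0],0.1],[[0.9,-1.4,1.0],[0,0,0],0.1]]';python3 -c "
from circ import *
ms()"; python3 -m pendant '[[[0.9,-1.4,1.0],[0,0,0],0.3],[[0.9,-1.4,1.0],[0,0,0],0.5],[[0.9,-1.4,1.0],[0,0,0],0.6],[[0.9,-1.4,1.0],[0,0,0],0.6],[[0.9,-1.4,1.0],[0,0,0],0.6]]'; python3 -c "
from circ import *
ms()"
```

```text
time_s: 17.6
position: [561.2, -146.8, 31.2]
ee_rot: [-0.633, 0.695, 0.228, 0.253]
contact_force: [5.7, -3.6, -1.8]
opening: 20.0
finger_force: 30.7
t 17.6 g [ -20.4 -133.3   45.8] a -138.9 r 33.2 F [ 6.  -3.1 -1.8] tang 5.68 rad 2.62 open 20.0
time_s: 18.1
position: [559.6, -146.0, 29.5]
ee_rot: [-0.633, 0.695, 0.231, 0.252]
contact_force: [-1.0, -0.6, -0.3]
opening: 51.4
finger_force: 0.0
t 18.1 g [ -22.  -132.7   44.1] a -138.7 r 35.6 F [-0.9 -0.7 -0.3] tang -0.51 rad -0.8 open 51.4
```

```bash
python3 -m pendant '[[[0,0,-10],[0,0,0],0.6],[[0,0,-30],[0,0,0],0.6],[[0,0,-70],[0,0,0],0.6],[[0,0,-110],[0,0,0],0.6],[[0,0,-150],[0,0,0],0.6],[[0,0,-190],[0,0,0],0.6],[[0,0,-220],[0,0,0],0.6],[[0,0,-220],[0,0,0],0.6]]'; python3 - <<'E'
from circ import *
from bench import imaging
import cv2
st()
ims={n:imaging.get_image(n)['color'][:,:,::-1] for n in("side","top")}
a=cv2.resize(ims["side"][120:420,120:360],(400,500),interpolation=cv2.INTER_CUBIC);b=cv2.resize(ims["top"][110:260,290:410],(400,500),interpolation=cv2.INTER_CUBIC)
cv2.imwrite('pics/final.png',(255*(np.hstack([a,b])/255.)**.6).astype('uint8'))
E
```

```text
time_s: 18.9
position: [547.7, -291.0, 202.7]
ee_rot: [-0.633, 0.696, 0.226, 0.252]
contact_force: [-0.1, 0.6, 0.9]
opening: 51.3
finger_force: 0.0
18.9 [ 547.7 -291.   202.7] F [-0.1  0.6  0.9] open 51.3 0.0 q [-0.6  0.6  0.3 -0.6 -1.6  0.5]
```

View pics/final.png

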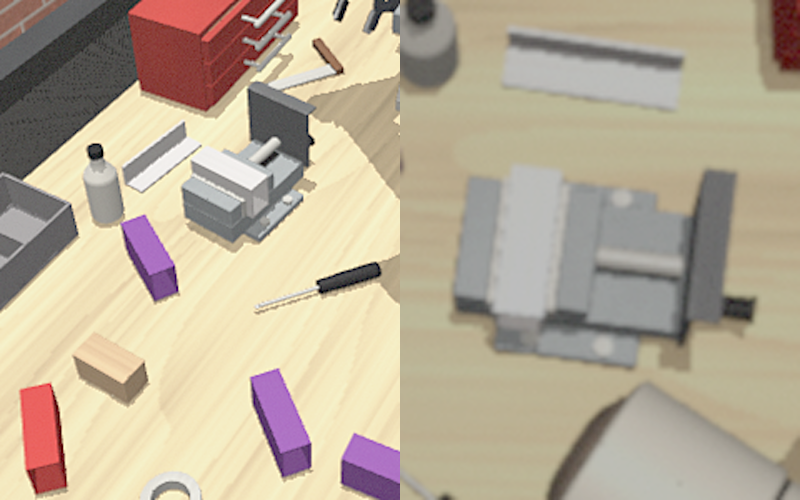

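The tube is held upright between the jaws, the handle is at about (740,307) lower left of its circle, and the arm is clear. The bystanders in view haven't moved.

```bash
python3 -c "
from bench import bot
print(bot.hand_in())"
```

```text
the job is handed in; nothing more can be done
None
```

The tube is clamped upright, centred and flush against the fixed jaw. I stopped cranking at about 5–7.5 N on the handle, backed the arm clear and handed the job in at about 19 s; no verdict was returned.

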